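# Flip a brake pad over a plate edge and seat it in its bay

## Robot

A 6-joint arm with a two-finger parallel gripper is mounted at the origin on a cart in front of the work surface, level with it; the furniture and walls round the work are solid. World frame = base frame: x ahead of the robot, y to its left, z up, the work surface at z = 0. Lengths are in m, angles in rad, forces in N, time in s.
With the tool pointing down it reaches from about 0.375 to 0.9 m from the base axis. Payload 3.1 kg.
Tool frame: the origin (TCP) lies at the very end of the fingers, on their centre line; the grasp point (between the pads) lies 19 mm behind it (r.hold_point_z is the distance from the TCP to the grasp point, in m); z points along the fingers, y is the direction in which the jaws open and shut (so a half turn about z gives the same grasp; the last joint's range is limited). The gripper opens to 87 mm and grips with 3 to 60 N. Pads are 19 mm wide; open, the fingers measure 117 mm over their backs; the gripper's body (75 mm by 190 mm) begins 51 mm behind the grasp point.
Start: joints at [0.978, 0.527, 1.433, -0, 1.181, -0.178], TCP at [0.252, 0.572, 0.223] pointing down, gripper open.
Joint ranges: [-3.08, 3.08], [-0.75, 2.2], [0.22, 2.44], [-1.43, 4.57], [0, 2.65], [-2.85, 2.85]. Speed limits (rad/s): [2.79, 2.79, 3.14, 3.14, 3.14, 3.14].

## Interface

Orientations are given as [roll, pitch, yaw] about the fixed x, y, z axes, in that order (R = Rz(yaw) Ry(pitch) Rx(roll)).
In Python, from cell import r gives the robot as it stands.
- The arm moves only by the tool carry_out, never from a script. Its argument "increments" is one flat list of numbers, 4 for each row, row after row: the shift along the world's x, y, z each as a share of 0.02 m, from -1 to 1, then the turn about the world's z as a share of 0.12 rad, from -1 to 1. A call has 1 to 12 rows; each row shifts and turns the commanded pose from where the row before left it; what a row does not reach is not made up. A row lasts 1/10 s, in which the tool goes at most 50 mm and 8.59 degrees, less where a joint would pass 70% of its speed; a pose out of reach is approached as far as the arm can. A call with a number of a shift or a turn outside -1 to 1 is refused whole. A call with a gripper value outside its range is refused whole. "fingers" is the closure, from 0 (fully open) to 1 (shut), set as the call begins (left out, the last holds). The fingers move at their own pace and stop on an object; "force" is the grip in N (left out, the last holds). Time passes only in rows, so rows that do not move let the fingers close. It gives the time, the measured TCP pose, the force and the opening at its end, in the units of the state.
- r.read_state(): the state, without advancing time (a new reading comes with each control period).
- r.snapshot(name): name is "scene" or "top" or "wrist"; returns a dict with "image" (400x640x3 uint8, blue, green, red), "fovy" (degrees; the focal length in pixels is half the picture's height over the tangent of half this angle, whatever the lens; pixels are square), "cx", "cy" (the principal point, pixels), "distortion" ([k1, k2, p1, p2, k3] as OpenCV has them; the pictures are not rectified), "camera_from_world" (4x4, takes a point from world to camera coordinates). Camera axes: x right, y down, z forward; pixel columns grow to the right and rows downward; lengths in m; the calibration is good to about 2 mm. A picture is of the moment at which its call begins. There is no depth.
- r.close_job(): hands the job in, once; it reports no verdict.
The state is a dict: "time": time; "qpos": joint angles; "joint_vel": joint speeds; "tau": joint torques, N m; "ee_pos": TCP position; "eef_rot": TCP orientation; "ft_force": force on the tool from outside, world axes, zero at the start; "ft_torque": the same for the moment, N m; "finger_gap": finger opening in m.
Only numpy, scipy, OpenCV 4.12 (cv2) and the standard library are available. Lean on these libraries where they do the work, as an engineer would, in place of code of your own. Each camera call takes 0.05 s, during which the arm holds its last target. There are 200 camera calls.

## Task

The loose brake pad on the bench in front of the two-bay inspection plate lies on its friction lining. Without gripping or lifting it, push it with the fingertips against the plate's front edge, in line with the empty bay, until it tips up and flips over onto the plate with the lining facing up, then push it fully home into the empty bay, flat and flush against the back fence, ready for comparing wear. Leave the other pad in its bay and the things lying around as they are.

Things in the scene. Friction and masses are not known exactly. Their poses are not given: they have to be found in the camera images.
- pad: Loose brake pad to turn over, 0.2 to 0.4 kg, 15 mm thick: brownish grey steel backing plate 50 (x) x 108 (y) x 6 mm carrying a dark lining. Origin: centre of the backing plate's bare face; z points from there to the lining: down at the start, up when done. At the start the lining is on the bench, the backing plate 9 to 15 mm above it, the +x side towards the plate, length along its front edge within 20 degrees
- lining (a point): centre of the pad's lining face, 15 mm from the pad's origin along its z; the lining is 9 mm thick and covers x -21 to +19 mm and y -47 to +47 mm of the pad's frame, so the backing plate overhangs it by 4 to 7 mm all round
- edge_a (a point): middle of the backing plate's long edge on the pad's +x side (25 mm from the origin, mid thickness of the backing plate); this side faces the plate at the start
- edge_b (a point): middle of the backing plate's long edge on the pad's -x side (25 mm from the origin, mid thickness of the backing plate); after the flip this side faces the fence
- plate: Two-bay inspection plate, screwed down: grey metal, 116 (x) x 270 (y) x 12 mm. Origin: centre of its underside, on the bench; x points from front edge to back fence, y left along the fence, z up. Front face at x = -58 mm; flat land to x = -5 mm; then three dividers, 10 wide, 8 high, round-nosed, at y = -128, 0, +128 mm, running back to the fence; the right bay (y = -64) is empty, the left holds the other pad
- bay (a point): point on the plate's top face where the origin of a pad seated in the empty right bay lies (plate frame x = 21, y = -64, z = 12 mm); axes as the plate's. The bay is 118 mm wide and 46 mm deep. The fence's inner face is 25 mm behind this point (plate frame x = 46 mm), the fence 10 mm high above the plate's top
- front_edge (a point): point on the upper front edge of the plate straight in front of the empty bay's middle (plate frame x = -58, y = -64, z = 12 mm); axes as the plate's. The pad is tipped against this edge, a square step 12 mm high: pressed on with 5 to 10 N, the pad's near long edge clings to a rising fingertip and the pad pivots up; it falls over by itself only some 30 degrees past upright
- mate: The other brake pad of the pair, same size, loose, already lying lining up in the left bay against the fence. Origin as for the first pad. Leave it
- caliper: vernier caliper, 57 x 210 x 6 mm, lying loose to the left of the work. Leave it
- cleaner: orange spray can, 52 mm across, 232 mm tall, standing behind the plate; origin at the centre of its foot. Leave it standing
- spanner: combination spanner, 34 x 178 x 6 mm, lying loose to the right of the work. Leave it
- screwdriver: red-handled screwdriver, 180 mm long, lying loose to the right of the work. Leave it
- piston: aluminium engine piston, 73 mm across, 55 mm high, standing behind the plate; origin at the centre of its foot. Leave it
Not all that is in view belongs to the job. What is shaped like the pad but orange is not meant.

How it is judged:
On the way, in this order (a step that is already met when the one before it is completed fails the run):
1. the pad stands tipped up on its edge against the plate's front edge (angle between pad's own z axis and vertical between 0.9 and 2.2 rad and ((x of edge_a in the frame of plate between -0.085 and -0.04 m and height (world z) of edge_a below 0.025 m) or (x of edge_b in the frame of plate between -0.085 and -0.04 m and height (world z) of edge_b below 0.025 m))), for 0.04 s.
2. the pad lies flat on the plate with its lining up (angle between pad's own z axis and vertical below 0.12 rad and height (world z) of pad between 0.009 and 0.016 m), for 0.1 s.
At the end, for the whole second after the job is handed in: The pad lies at rest flat in the empty bay, lining up (tilt under 7 degrees), its long edge against the back fence (gap under 3.5 mm, out of square by less than 3.4 degrees) (all of step 2 and x of pad in the frame of plate between 0.0175 and 0.024 m and y of pad in the frame of plate between -0.073 and -0.055 m and angle between the x axis of pad and the x axis of plate, either way round below 0.06 rad and linear speed of pad below 0.01 m/s); the robot touches nothing.
It fails at once if the pad is lifted: both its long edges more than 28 mm above the bench (height (world z) of each of edge_a, edge_b above 0.028 m).
It fails at once if the other pad is moved by more than 8 mm (distance of mate from where it was at the start of the episode above 0.008 m).
It fails at once if the caliper, spray can, spanner, screwdriver or piston is moved by more than 15 mm (distance of any of caliper, cleaner, spanner, screwdriver, piston from where it was at the start of the episode above 0.015 m).
It also fails if it takes over 64 s, if anything falls off the work surface, if the arm or the gripper's body presses on something with over 40 N, if the wrist force passes 120 N, or if a joint passes its speed limit or range.

## Working session

There is one attempt and no reset: what is moved stays moved. The work goes in short steps, Python scripts to look and compute and a tool call to move; the robot and the scene stay as the last step left them, time stands still between calls to the robot, and variables do not carry over. Pictures are saved under pics/ and viewed, about 8 in all and at most 12, crops included, and the job is handed in when it is done.

Besides the shell and the picture viewer there is one more tool, called after ">>>" as name(argument=value, ...), one argument or row to a line, values as JSON. carry_out: Moves the arm, as the interface text tells. Shift numbers are shares of 0.02 m and turn numbers shares of 0.12 rad, none past 1 either way. Its arguments: {"type":"object","properties":{"increments":{"type":"array","items":{"type":"number","minimum":-1,"maximum":1}},"fingers":{"type":"number"},"force":{"type":"number"}},"required":["increments"]}

```bash
mkdir -p pics; cat > h.py <<'E'
import numpy as np,cv2
from cell import r
def snap(n,f=None):
    s=r.snapshot(n)
    if f: cv2.imwrite('pics/'+f,s['image'])
    return s
def K(s):
    f=200/np.tan(np.radians(s['fovy'])/2)
    return np.array([[f,0,s['cx']],[0,f,s['cy']],[0,0,1.]])
def px2w(s,pts,z):
    T=np.array(s['camera_from_world']);R=T[:3,:3];c=-R.T@T[:3,3]
    u=cv2.undistortPoints(np.array(pts,float).reshape(-1,1,2),K(s),np.array(s['distortion'],float)).reshape(-1,2)
    d=np.c_[u,np.ones(len(u))]@R
    return c+d*((z-c[2])/d[:,2])[:,None]
def w2px(s,P):
    T=np.array(s['camera_from_world'])
    return cv2.projectPoints(np.array(P,float).reshape(-1,1,3),cv2.Rodrigues(T[:3,:3])[0],T[:3,3],K(s),np.array(s['distortion'],float))[0].reshape(-1,2)
E
python3 - <<'E'
from h import *
import pickle
a=snap('scene','scene0.png');b=snap('top','top0.png')
pickle.dump((a,b),open('s0.pkl','wb'))
for s in(a,b):
    T=np.array(s['camera_from_world']);print(s['fovy'],-T[:3,:3].T@T[:3,3],T[:3,:3].round(2).tolist())
print(r.read_state())
E
```

```text
52.23960807502501 [-0.115261   -0.87776914  0.5296827 ] [[0.78, -0.62, -0.01], [-0.25, -0.29, -0.92], [0.57, 0.73, -0.38]]
57.30126432297381 [ 0.38156421 -0.00130484  0.96682593] [[0.02, -1.0, 0.01], [-0.98, -0.03, -0.2], [0.2, -0.0, -0.98]]
{'time': 0.1, 'qpos': array([ 9.77511644e-01,  5.28391561e-01,  1.43376402e+00,  3.09389876e-05,
        1.18138079e+00, -1.78490568e-01]), 'joint_vel': array([ 1.82039512e-04, -2.13540241e-03, -4.92409494e-04, -6.86175051e-05,
       -6.24568107e-04, -1.22207417e-03]), 'tau': array([ 1.30460257e-04, -4.40987670e+01, -1.77151537e+01,  6.34584110e-02,
        5.34584722e-02, -3.24676853e-05]), 'ee_pos': array([0.2514676 , 0.57147189, 0.22166143]), 'eef_rot': array([-3.13968489e+00, -3.73241464e-04,  2.72678641e+00]), 'ft_force': array([-0.51699256,  0.34468418, -0.31617753]), 'ft_torque': array([-0.01104787,  0.06270286,  0.02138374]), 'finger_gap': 0.08721136902282983}
```

View pics/top0.png

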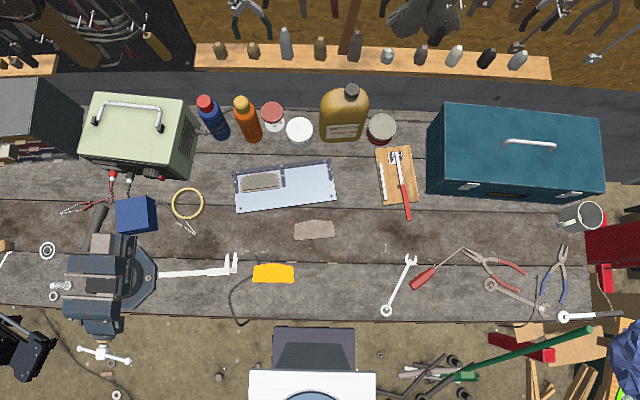

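View pics/scene0.png

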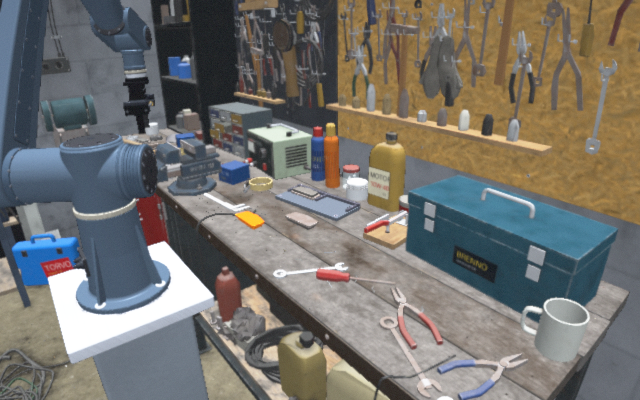

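Candidates in the top view: the brownish-grey pad at (315,230), the orange look-alike with a cable at (272,273), and the mate in the left bay at (262,181). The grey one, in front of the plate, fits the description. I'll confirm it in an enlarged crop.

```bash
python3 - <<'E'
import cv2
i=cv2.imread('pics/top0.png')[152:252,222:352]
cv2.imwrite('pics/crop0.png',cv2.resize(i,None,fx=6,fy=6,interpolation=cv2.INTER_CUBIC))
E
```

```text
(no output)
```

View pics/crop0.png

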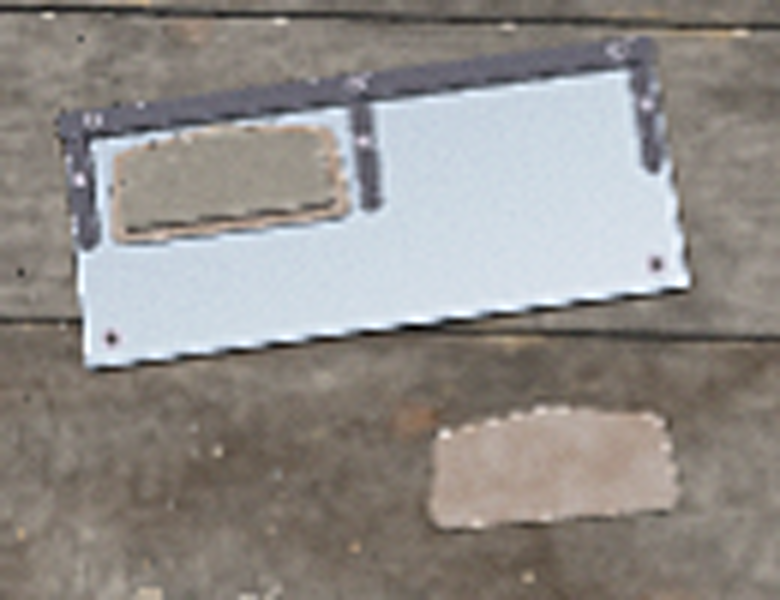

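The crop shows the pad lining-down and clear of the plate, with corners at (440,430), (668,415), (678,508) and (432,525). The plate's front edge runs from (85,362) to (690,288), the right bay is empty and the mate sits in the left one.

```bash
cat > m.py <<'E'
import pickle
from h import *
a,b=pickle.load(open('s0.pkl','rb'))
c=lambda l:[(x/6+221.6,y/6+151.6) for x,y in l]
fl,fr=px2w(b,c([(86,365),(690,289)]),.012)
bl,br=px2w(b,c([(60,113),(655,38)]),.022)
P=px2w(b,c([(440,430),(668,415),(678,508),(432,525)]),.015)
print('plate',fl,fr,bl,br,np.linalg.norm(fl-fr))
print('pad',P.round(4))
yaw=np.arctan2(*( (fl-fr)[[0,1]]*[-1,1]));yaw2=np.arctan2(*((bl-br)[[0,1]]*[-1,1]));print('yaws',yaw,yaw2)
yaw=(yaw+yaw2)/2
ex=np.array([np.cos(yaw),np.sin(yaw),0]);ey=np.array([-ex[1],ex[0],0])
o=(fl+fr)/2+.058*ex;o[2]=0
o2=(bl+br)/2-.058*ex;o2[2]=0
print('o',o,o2)
pc=P.mean(0);print('padc',pc,'yaw',np.arctan2(*((P[3]-P[2])[[0,1]]*[-1,1])),np.arctan2(*((P[0]-P[1])[[0,1]]*[-1,1])))
print('in plate',(pc-o)@ex,(pc-o)@ey,'bay',o+.021*ex-.064*ey,'fe',o-.058*ex-.064*ey)
E
python3 m.py
```

```text
plate [0.54717159 0.21427299 0.012     ] [ 0.58861617 -0.05237666  0.012     ] [0.65980804 0.23191839 0.022     ] [ 0.70190843 -0.03437252  0.022     ] 0.2698512392691411
pad [[ 0.522   0.0562  0.015 ]
 [ 0.5312 -0.0434  0.015 ]
 [ 0.4904 -0.0485  0.015 ]
 [ 0.4802  0.0582  0.015 ]]
yaws 0.15419333305062066 0.1568014052434886
o [0.62519409 0.08993071 0.        ] [0.62355803 0.08979039 0.        ]
padc [0.50594835 0.00562929 0.015     ] yaw 0.09495503939123381 0.0924639657341149
in plate -0.1308628805402898 -0.06481652951471147 bay [0.65585249 0.0299552  0.        ] fe [0.57780566 0.01772035 0.        ]
```

>>> carry_out(
  increments=[0.35,-1,0.2,0.2,0.35,-1,0.2,0.2,0.35,-1,0,0.2,0.35,-1,0,0.2,0.35,-1,0,0.2,0.35,-1,0,0.2,0.35,-1,0,0.2,0.35,-1,0,0.2,0.35,-1,0,0.2,0.35,-1,0,0.2,0.35,-1,0,0.2,0.35,-1,0,0.2],
  fingers=0.35,
)

```text
time: 1.3
ee_pos: [0.3358, 0.331, 0.2303]
eef_rot: [-3.141, -0.001, 3.016]
ft_force: [0.6, 0.3, 0.4]
finger_gap: 0.0566
```

>>> carry_out(
  increments=[0.35,-1,0,0.2,0.35,-1,0,0.2,0.35,-1,0,0.2,0.35,-1,0,0.2,0.35,-1,0,0.2,0.35,-1,0,0.2,0.35,-1,0,0.2,0.35,-1,-0.2,0.2,0.35,-1,-0.5,0.2,0.35,-1,-0.5,0.2,0.35,-1,-0.5,0.2,0.35,-1,-0.5,0.2],
)

```text
time: 2.5
ee_pos: [0.4198, 0.0912, 0.186]
eef_rot: [3.141, -0.0, -2.979]
ft_force: [0.3, 0.7, 0.8]
finger_gap: 0.0567
```

>>> carry_out(
  increments=[0.3,-1,-0.5,0,0.3,-1,-0.5,0,0.3,-1,-0.5,0,0.3,-1,-0.5,0,0.1,-0.5,-0.5,0,0,0,0,0,0,0,0,0],
)

```text
time: 3.2
ee_pos: [0.4451, 0.0025, 0.1363]
eef_rot: [3.141, -0.001, -2.981]
ft_force: [0.1, -0.2, 0.0]
finger_gap: 0.0562
```

```bash
python3 - <<'E'
from h import *
import pickle
a=snap('wrist','w1.png');pickle.dump(a,open('w1.pkl','wb'))
o=np.array([.6244,.0898,0]);ex=np.array([.988,.1542,0]);ey=np.array([-.1542,.988,0])
print(w2px(a,[o-.058*ex-.064*ey+[0,0,.012],[.506,.0056,.015],[.4802,.0582,.015],[.4904,-.0485,.015],r.read_state()['ee_pos']]))
E
```

```text
[[313.47214671 313.69802483]
 [312.34736781 254.0730267 ]
 [368.66292498 238.25341851]
 [260.53718378 231.78750614]
 [317.96722357 250.0517684 ]]
```

View pics/w1.png

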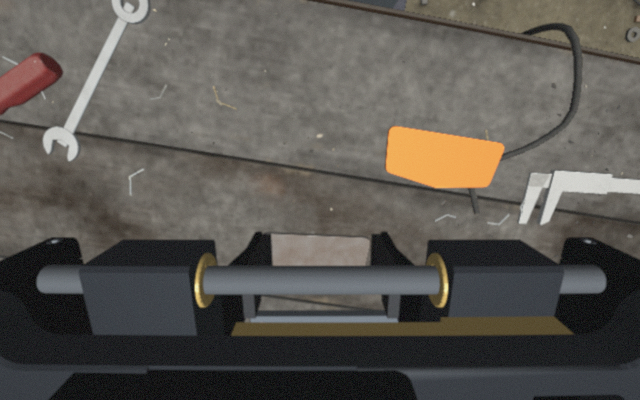

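The wrist view shows the pad's near edge at row ~234, as predicted (232–238), so the estimate holds. Next I'll descend behind it.

>>> carry_out(
  increments=[0.05,-0.3,-1,0,0,0,-1,0,0,0,-1,0,0,0,-1,0,0,0,-1,0,0,0,-1,0,0,0,-0.6,0,0,0,0,0,0,0,0,0],
)

```text
time: 4.15
ee_pos: [0.4469, -0.0034, 0.005]
eef_rot: [-3.142, 0.0, -2.979]
ft_force: [0.2, 0.1, -0.5]
finger_gap: 0.0565
```

>>> carry_out(
  increments=[0.494,0.077,0,0,0.494,0.077,0,0,0.494,0.077,0,0,0.494,0.077,0,0,0,0,0,0],
)

```text
time: 4.65
ee_pos: [0.4886, 0.0022, 0.0048]
eef_rot: [-3.14, 0.003, -2.98]
ft_force: [-0.3, 0.1, 0.3]
finger_gap: 0.0569
```

>>> carry_out(
  increments=[0.4,0.062,0,0,0.4,0.062,0,0,0.4,0.062,0,0],
)

```text
time: 4.95
ee_pos: [0.5102, 0.0061, 0.0044]
eef_rot: [3.141, -0.001, -2.981]
ft_force: [-2.8, -0.9, 1.1]
finger_gap: 0.0563
```

```bash
python3 - <<'E'
from h import *
import pickle
a=snap('scene');pickle.dump(a,open('s1.pkl','wb'))
o=np.array([.6244,.0898,0]);ex=np.array([.988,.1542,0]);ey=np.array([-.1542,.988,0])
u,v=w2px(a,[o-.058*ex-.064*ey+[0,0,.012]])[0].astype(int);print(u,v)
i=a['image'][v-60:v+40,u-75:u+55]
cv2.imwrite('pics/s1.png',cv2.resize(i,None,fx=6,fy=6,interpolation=cv2.INTER_CUBIC))
E
```

```text
317 212
```

View pics/s1.png

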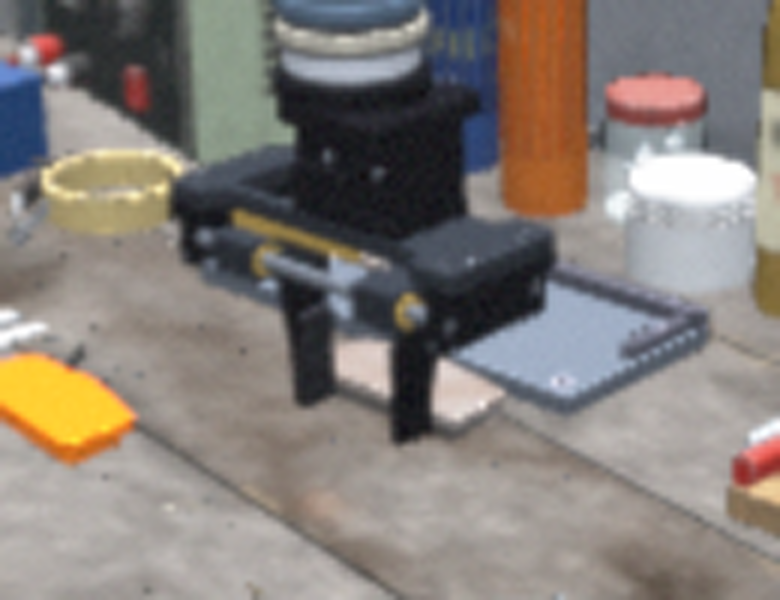

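The scene crop shows both fingers (at (310,390) and (410,430)) behind the pad, which is now close to the plate edge. I'll creep forward to contact.

>>> carry_out(
  increments=[0.1,0.015,0,0,0.1,0.015,0,0,0.1,0.015,0,0],
)

```text
time: 5.3
ee_pos: [0.5157, 0.0068, 0.0045]
eef_rot: [3.141, -0.001, -2.98]
ft_force: [-3.7, -0.9, 1.0]
finger_gap: 0.0564
```

>>> carry_out(
  increments=[0.05,0.008,0,0,0.05,0.008,0,0],
)

```text
time: 5.5
ee_pos: [0.5181, 0.0072, 0.0045]
eef_rot: [3.141, -0.001, -2.98]
ft_force: [-2.6, -0.1, 2.0]
finger_gap: 0.0568
```

>>> carry_out(
  increments=[0.05,0.008,0,0,0.05,0.008,0,0],
)

```text
time: 5.7
ee_pos: [0.5203, 0.0075, 0.0045]
eef_rot: [3.141, -0.0, -2.98]
ft_force: [-3.2, -0.5, 1.2]
finger_gap: 0.0562
```

>>> carry_out(
  increments=[0.05,0.008,0,0,0.05,0.008,0,0],
)

```text
time: 5.9
ee_pos: [0.5205, 0.0077, 0.0044]
eef_rot: [3.141, -0.004, -2.98]
ft_force: [-8.0, -4.3, 4.9]
finger_gap: 0.0565
```

>>> carry_out(
  increments=[0.05,0.008,0,0],
)

```text
time: 6.0
ee_pos: [0.5205, 0.0077, 0.0044]
eef_rot: [3.141, -0.006, -2.98]
ft_force: [-7.9, -4.6, 6.0]
finger_gap: 0.0566
```

>>> carry_out(
  increments=[0.05,0.008,0,0],
)

```text
time: 6.1
ee_pos: [0.5206, 0.0078, 0.0044]
eef_rot: [3.14, -0.008, -2.98]
ft_force: [-10.2, -5.5, 6.3]
finger_gap: 0.0566
```

In contact with the edge at about 11 N. Now I'll raise the fingertips along the pivot arc.

>>> carry_out(
  increments=[0,0,0.11,0,0.01,0,0.11,0,0.01,0,0.11,0,0.02,0,0.11,0],
)

```text
time: 6.5
ee_pos: [0.5213, 0.008, 0.0124]
eef_rot: [3.14, -0.008, -2.98]
ft_force: [-7.2, -3.4, -1.7]
finger_gap: 0.0565
```

```bash
cat > look.py <<'E'
import sys
from h import *
a=snap('scene')
i=a['image'][165:225,262:342]
cv2.imwrite('pics/'+sys.argv[1],cv2.resize(i,None,fx=8,fy=8,interpolation=cv2.INTER_CUBIC))
E
python3 look.py t1.png
```

```text
(no output)
```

View pics/t1.png

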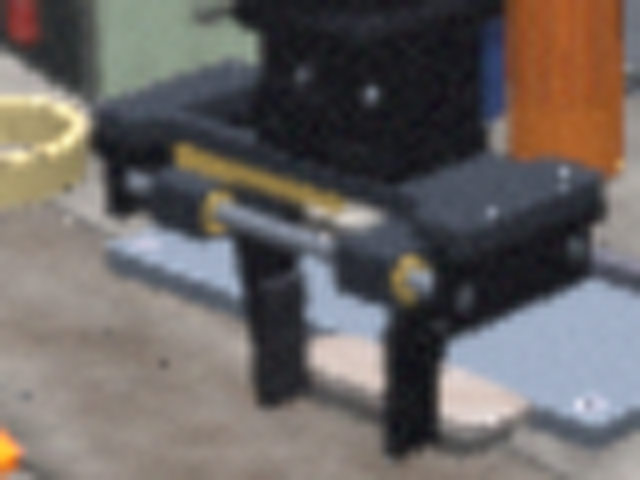

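Fz has turned to -1.7 N, about half the pad's weight, and the near edge has risen with the fingers at (270,400) and (410,440). Continuing along the arc.

>>> carry_out(
  increments=[0.03,0.005,0.135,0,0.04,0.006,0.135,0,0.045,0.007,0.135,0],
)

```text
time: 6.85
ee_pos: [0.5233, 0.0084, 0.0206]
eef_rot: [3.139, -0.009, -2.98]
ft_force: [-7.1, -4.1, -0.1]
finger_gap: 0.0568
```

>>> carry_out(
  increments=[0.05,0.008,0.135,0,0.06,0.009,0.135,0,0.07,0.01,0.135,0],
)

```text
time: 7.15
ee_pos: [0.5269, 0.009, 0.0289]
eef_rot: [3.14, -0.009, -2.98]
ft_force: [-7.6, -2.8, 2.3]
finger_gap: 0.0564
```

>>> carry_out(
  increments=[0.085,0.013,0.14,0,0.095,0.015,0.13,0,0.105,0.016,0.13,0,0.11,0.017,0.12,0],
)

```text
time: 7.55
ee_pos: [0.5348, 0.0102, 0.0397]
eef_rot: [3.14, -0.009, -2.98]
ft_force: [-8.9, -2.4, 5.5]
finger_gap: 0.0568
```

>>> carry_out(
  increments=[0.12,0.019,0.11,0,0.13,0.02,0.105,0],
)

```text
time: 7.75
ee_pos: [0.5395, 0.011, 0.0442]
eef_rot: [3.14, -0.009, -2.979]
ft_force: [-9.8, -2.3, 9.7]
finger_gap: 0.0568
```

>>> carry_out(
  increments=[0.13,0.02,0.1,0,0.14,0.022,0.09,0],
)

```text
time: 7.95
ee_pos: [0.5447, 0.0117, 0.0485]
eef_rot: [3.14, -0.01, -2.979]
ft_force: [-10.4, -4.1, 13.4]
finger_gap: 0.0567
```

```bash
python3 look.py t2.png
```

```text
(no output)
```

View pics/t2.png

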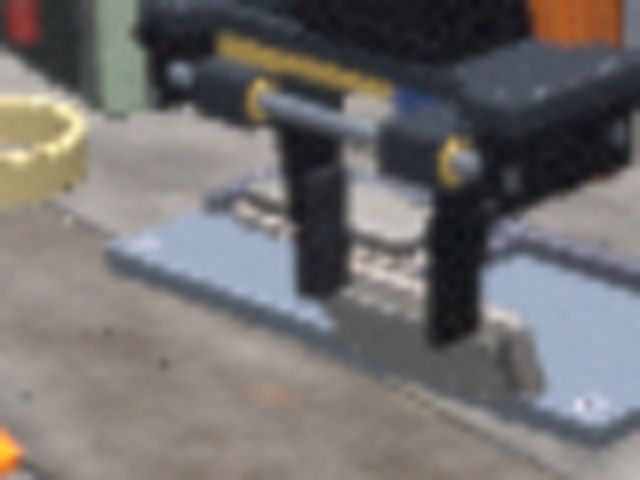

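The pad stands tipped at about 60°, lining towards the robot, with the finger tips in the overhang notch at (320,290) and (455,340). Continuing past upright.

>>> carry_out(
  increments=[0.13,0.02,0.14,0,0.14,0.022,0.12,0,0.15,0.023,0.09,0],
)

```text
time: 8.3
ee_pos: [0.5578, 0.0135, 0.0561]
eef_rot: [3.141, 0.001, -2.981]
ft_force: [-2.8, 1.6, 5.3]
finger_gap: 0.0568
```

>>> carry_out(
  increments=[0.155,0.024,0.07,0,0.16,0.025,0.06,0],
)

```text
time: 8.5
ee_pos: [0.5656, 0.0142, 0.0582]
eef_rot: [-3.141, 0.003, -2.98]
ft_force: [-0.1, 0.5, -1.3]
finger_gap: 0.0566
```

>>> carry_out(
  increments=[0.16,0.025,0.04,0,0.16,0.025,0.03,0],
)

```text
time: 8.7
ee_pos: [0.5714, 0.015, 0.059]
eef_rot: [-3.141, 0.001, -2.98]
ft_force: [-0.5, 0.2, 0.7]
finger_gap: 0.0567
```

```bash
python3 look.py t3.png
```

```text
(no output)
```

View pics/t3.png

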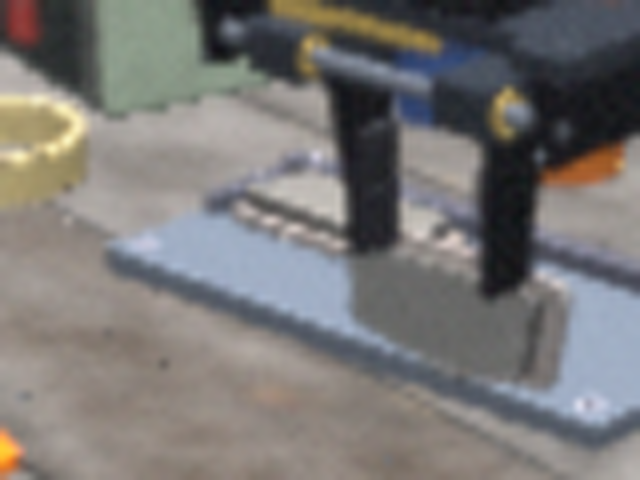

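The pad now stands nearly upright on the front edge, tips in the notch at its top ((375,245) and (505,290)). I'll keep pushing along the notch's arc, since it falls only about 30° past upright.

>>> carry_out(
  increments=[0.15,0.023,0,0,0.15,0.023,0,0,0.15,0.023,0,0,0.15,0.023,-0.02,0],
)

```text
time: 9.15
ee_pos: [0.5835, 0.0169, 0.059]
eef_rot: [-3.141, 0.002, -2.98]
ft_force: [0.7, 0.7, 2.1]
finger_gap: 0.0564
```

>>> carry_out(
  increments=[0.15,0.023,-0.04,0,0.15,0.023,-0.05,0,0.15,0.023,-0.05,0],
)

```text
time: 9.45
ee_pos: [0.5935, 0.0183, 0.0566]
eef_rot: [-3.141, 0.004, -2.981]
ft_force: [1.8, 0.8, 4.8]
finger_gap: 0.0566
```

```bash
python3 look.py t4.png
```

```text
(no output)
```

View pics/t4.png

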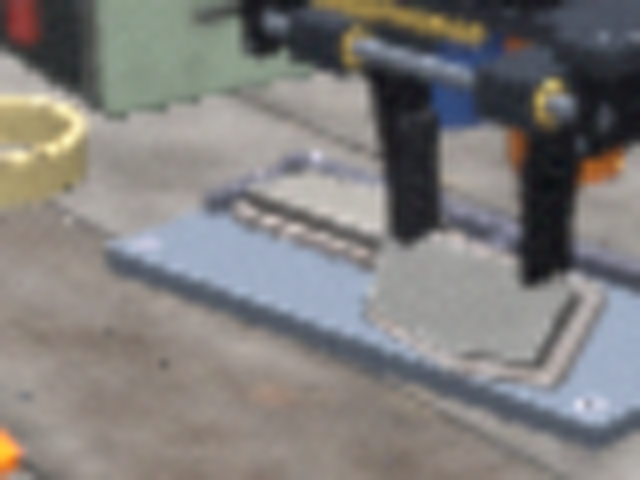

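The pad leans well past upright, lining facing up and towards us at (480,300). I'll push on until it drops.

>>> carry_out(
  increments=[0.15,0.023,0,0,0.15,0.023,0,0,0.15,0.023,0,0,0.15,0.023,0,0],
)

```text
time: 9.9
ee_pos: [0.6029, 0.0202, 0.0553]
eef_rot: [3.141, -0.002, -2.98]
ft_force: [-0.8, 0.0, 0.2]
finger_gap: 0.0565
```

>>> carry_out(
  increments=[0.15,0.023,0,0,0.15,0.023,0,0,0.15,0.023,0,0],
)

```text
time: 10.2
ee_pos: [0.6126, 0.0215, 0.0558]
eef_rot: [3.142, -0.0, -2.98]
ft_force: [-0.4, 0.7, -0.1]
finger_gap: 0.0564
```

```bash
python3 look.py t5.png
```

```text
(no output)
```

View pics/t5.png

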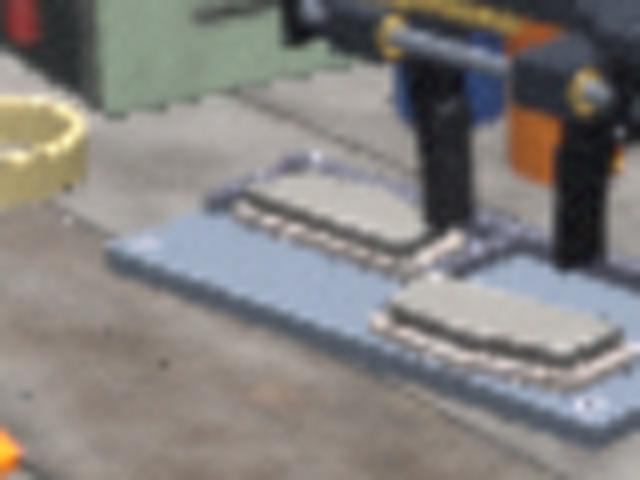

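The pad lies flat on the plate, lining up, with its front edge from (375,320) to (565,382). I'll raise and back off the fingers, and measure it.

>>> carry_out(
  increments=[0,0,1,0,-0.95,-0.15,0.5,0,-0.95,-0.15,0,0,-0.95,-0.15,0,0,-0.95,-0.15,0,0,-0.95,-0.15,0,0,0,0,0,0],
)

```text
time: 10.95
ee_pos: [0.5142, 0.0068, 0.0857]
eef_rot: [3.14, -0.004, -2.981]
ft_force: [-0.2, 0.2, -0.7]
finger_gap: 0.057
```

```bash
python3 - <<'E'
from h import *
import pickle
a=snap('scene','s6.png');b=snap('top','top6.png');pickle.dump((a,b),open('s6.pkl','wb'))
o=np.array([.6244,.0898,0]);A=np.array([[.988,.1542,0],[-.1542,.988,0]])
l=lambda pts:[(262+x/8-.4,165+y/8-.4) for x,y in pts]
print((px2w(a,l([(375,326),(565,386)]),.012)-o)@A.T)
i=b['image'][152:252,222:352];j=a['image'][165:225,262:352]
i=cv2.resize(i,(520,400),interpolation=3);j=cv2.resize(j,(600,400),interpolation=3)[:, 240:520]
cv2.imwrite('pics/c6.png',np.hstack([i,j]))
E
```

```text
[[-0.03931298 -0.00687785]
 [-0.03259186 -0.10089768]]
```

View pics/c6.png

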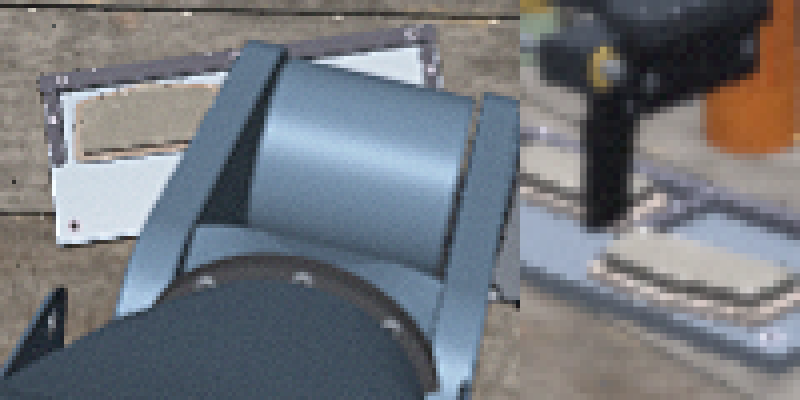

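The finger ends just left of the pad and the arm hides the pad from the top camera. So I'll locate it by rectifying the scene view and matching the mate's lining against it.

```bash
cat > tm.py <<'E'
import pickle
from h import *
o=np.array([.6244,.0898,0]);A=np.array([[.988,.1542,0],[-.1542,.988,0]])
S=2000. # px per m
def rect(s,z=.027):
    # cols: y from .15 down to -.15; rows: x from .07 down to -.09
    X,Y=np.meshgrid(np.arange(.07,-.09,-1/S),np.arange(.15,-.15,-1/S),indexing='ij')
    P=o+X[...,None]*A[0]+Y[...,None]*A[1]+[0,0,z]
    m=w2px(s,P.reshape(-1,3)).reshape(X.shape+(2,)).astype(np.float32)
    return cv2.remap(s['image'],m[...,0],m[...,1],cv2.INTER_CUBIC)
def find(s,ref):
    R0=rect(ref);R=rect(s)
    cut=lambda x,y:(int((.07-x)*S),int((.15-y)*S))
    (r0,c0),(r1,c1)=cut(.050,.125),cut(-.012,.003)
    best=[]
    for ang in np.arange(-12,12.1,1):
        M=cv2.getRotationMatrix2D(((c0+c1)/2,(r0+r1)/2),ang,1)
        T=cv2.warpAffine(R0,M,R0.shape[1::-1])[r0+8:r1-4,c0+4:c1-4]
        res=cv2.matchTemplate(R[:, 240:],T,cv2.TM_CCOEFF_NORMED)
        _,v,_,l=cv2.minMaxLoc(res)
        best.append((v,ang,.021-(l[1]-r0-8)/S,.064-(l[0]+240-c0-4)/S))
    return R0,R,sorted(best)[::-1][:4]
if __name__=='__main__':
    ref=pickle.load(open('s0.pkl','rb'))[0];s=pickle.load(open('s6.pkl','rb'))[0]
    R0,R,b=find(s,ref);print(np.round(b,4))
    cv2.imwrite('pics/rect.png',np.vstack([R0,R]))
E
python3 tm.py
```

```text
[[ 0.7581  9.     -0.024  -0.06  ]
 [ 0.757  10.     -0.024  -0.06  ]
 [ 0.7563  8.     -0.024  -0.06  ]
 [ 0.7528 11.     -0.024  -0.06  ]]
```

View pics/rect.png

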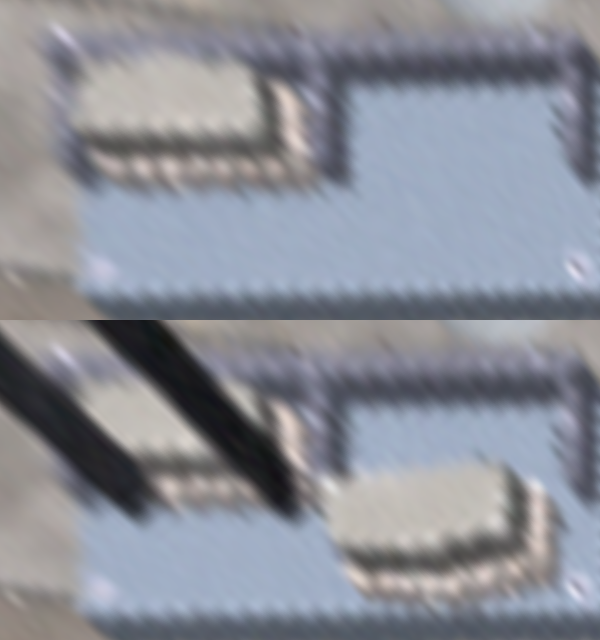

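The rectified view shows the pad's centre near plate (-0.02, -0.061), turned some 5–9° with its left end closer to the robot. A two-finger push should square it up. I'll lower to just above the plate's level and push.

>>> carry_out(
  increments=[0,0.1,-0.88,0,0,0,-0.88,0,0,0,-0.88,0,0,0,-0.87,0,0,0,0,0,0,0,0,0],
)

```text
time: 11.65
ee_pos: [0.5186, 0.0085, 0.0155]
eef_rot: [-3.141, 0.001, -2.98]
ft_force: [0.7, -0.3, 0.0]
finger_gap: 0.0568
```

>>> carry_out(
  increments=[0.49,0.077,0,0,0.49,0.077,0,0,0.49,0.077,0,0,0.49,0.077,0,0,0.2,0.031,0,0,0.2,0.031,0,0],
)

```text
time: 12.25
ee_pos: [0.5651, 0.016, 0.0157]
eef_rot: [-3.142, 0.0, -2.98]
ft_force: [0.8, 0.6, -0.6]
finger_gap: 0.0565
```

>>> carry_out(
  increments=[0.15,0.023,0,0,0.15,0.023,0,0,0.15,0.023,0,0,0.15,0.023,0,0,0.15,0.023,0,0,0.15,0.023,0,0,0.15,0.023,0,0,0.15,0.023,0,0],
)

```text
time: 13.05
ee_pos: [0.5889, 0.0195, 0.0155]
eef_rot: [-3.142, -0.0, -2.98]
ft_force: [-2.3, 0.2, -0.5]
finger_gap: 0.0567
```

```bash
cat > now.py <<'E'
from tm import *
ref=pickle.load(open('s0.pkl','rb'))[0];s=r.snapshot('scene');pickle.dump(s,open('now.pkl','wb'))
print(np.round(find(s,ref)[2][:2],4)); p=r.read_state()['ee_pos']-o;print(A@p,p[2])
E
python3 now.py
```

```text
[[ 0.303   2.     -0.059  -0.0495]
 [ 0.3023  3.     -0.059  -0.0495]]
[-0.04503602 -0.06412406] 0.015643458961421546
```

>>> carry_out(
  increments=[0.15,0.023,0,0,0.15,0.023,0,0,0.15,0.023,0,0,0.15,0.023,0,0,0.15,0.023,0,0],
)

```text
time: 13.6
ee_pos: [0.604, 0.0219, 0.0156]
eef_rot: [-3.142, 0.0, -2.98]
ft_force: [-1.9, 0.4, 0.4]
finger_gap: 0.0567
```

>>> carry_out(
  increments=[0.1,0.015,0,0,0.1,0.015,0,0,0.1,0.015,0,0,0.1,0.015,0,0],
)

```text
time: 14.0
ee_pos: [0.6117, 0.0231, 0.0156]
eef_rot: [3.142, -0.0, -2.98]
ft_force: [-2.7, 0.5, -0.7]
finger_gap: 0.0567
```

>>> carry_out(
  increments=[0.05,0.008,0,0,0.05,0.008,0,0,0.05,0.008,0,0],
)

```text
time: 14.3
ee_pos: [0.6146, 0.0236, 0.0156]
eef_rot: [3.142, -0.0, -2.98]
ft_force: [-2.3, -0.4, -0.4]
finger_gap: 0.0565
```

>>> carry_out(
  increments=[0.05,0.008,0,0,0.05,0.008,0,0,0.05,0.008,0,0,0.05,0.008,0,0],
)

```text
time: 14.7
ee_pos: [0.6187, 0.0242, 0.0156]
eef_rot: [-3.142, -0.0, -2.98]
ft_force: [-1.8, 0.5, -0.9]
finger_gap: 0.0567
```

>>> carry_out(
  increments=[0.05,0.008,0,0,0.05,0.008,0,0,0.05,0.008,0,0],
)

```text
time: 15.0
ee_pos: [0.6217, 0.0247, 0.0157]
eef_rot: [-3.142, 0.0, -2.98]
ft_force: [-1.2, -0.2, -0.1]
finger_gap: 0.0566
```

>>> carry_out(
  increments=[0.05,0.008,0,0,0.05,0.008,0,0],
)

```text
time: 15.2
ee_pos: [0.6237, 0.025, 0.0156]
eef_rot: [-3.142, -0.0, -2.98]
ft_force: [-1.8, 0.4, -1.5]
finger_gap: 0.0565
```

>>> carry_out(
  increments=[0.05,0.008,0,0,0.05,0.008,0,0],
)

```text
time: 15.4
ee_pos: [0.6257, 0.0254, 0.0156]
eef_rot: [3.142, -0.0, -2.98]
ft_force: [-1.3, -0.3, -0.1]
finger_gap: 0.0566
```

>>> carry_out(
  increments=[0.05,0.008,0,0,0.05,0.008,0,0],
)

```text
time: 15.6
ee_pos: [0.6278, 0.0257, 0.0156]
eef_rot: [-3.142, -0.0, -2.98]
ft_force: [-1.6, -0.6, -1.0]
finger_gap: 0.0562
```

>>> carry_out(
  increments=[0.05,0.008,0,0,0.05,0.008,0,0],
)

```text
time: 15.8
ee_pos: [0.6281, 0.0258, 0.0154]
eef_rot: [3.141, -0.004, -2.98]
ft_force: [-6.0, -3.0, 2.2]
finger_gap: 0.0567
```

Fence contact. I'll press a little to seat the pad square, then back straight off and clear the cameras' view.

>>> carry_out(
  increments=[0.05,0.008,0,0,0.05,0.008,0,0,0.05,0.008,0,0,0,0,0,0],
)

```text
time: 16.2
ee_pos: [0.6283, 0.0258, 0.0154]
eef_rot: [3.141, -0.01, -2.979]
ft_force: [-8.7, -4.8, 4.8]
finger_gap: 0.0568
```

>>> carry_out(
  increments=[-0.2,-0.031,0,0,-0.4,-0.062,0,0,-0.8,-0.124,0,0,-0.8,-0.124,0.3,0,-0.8,-0.124,1,0,-0.8,-0.124,1,0,0,0.9,1,0,0,0.9,1,0,-0.2,0.9,1,0,-0.2,0.9,1,0,-0.2,1,1,0,-0.2,1,1,0],
)

```text
time: 17.4
ee_pos: [0.5417, 0.1277, 0.1831]
eef_rot: [3.142, 0.004, -2.981]
ft_force: [-0.2, 0.6, -0.0]
finger_gap: 0.0568
```

>>> carry_out(
  increments=[-0.2,1,0,0,-0.2,1,0,0,-0.2,1,0,0,-0.2,1,0,0,-0.2,1,0,0,-0.2,1,0,0,-0.2,1,0,0,-0.2,1,0,0,-0.2,1,0,0,-0.2,1,0,0,-0.2,1,0,0,0,0,0,0],
)

```text
time: 18.6
ee_pos: [0.497, 0.3495, 0.1822]
eef_rot: [3.139, 0.004, -2.978]
ft_force: [0.2, -0.2, 0.2]
finger_gap: 0.0567
```

```bash
python3 - <<'E'
from tm import *
s0,t0=pickle.load(open('s0.pkl','rb'));s=snap('scene','sE.png');t=snap('top','topE.png')
pickle.dump((s,t),open('sE.pkl','wb'))
print(np.round(find(s,s0)[2],4))
# top view: rectify at backing height, segment non-bluish (pad) on the plate
R=rect(t,.018).astype(int);R0=rect(t0,.018).astype(int)
for n,y0,y1 in(('bay',-.012,-.116),('mate',.116,.012)):
    c0,c1=int((.15-y0)*2000),int((.15-y1)*2000)
    sub=R[46:200,c0:c1]; m=((sub[...,0]-sub[...,2])<5).astype(np.uint8)
    m=cv2.morphologyEx(m,cv2.MORPH_OPEN,np.ones((9,9)))
    k=max(cv2.findContours(m,0,1)[0],key=cv2.contourArea)
    k=k.reshape(-1,2)+[c0,46]
    x,y,w,h=cv2.boundingRect(k)
    print(n,'x',.07-(y+h)/2000,.07-y/2000,'y',.15-(x+w)/2000,.15-x/2000,cv2.minAreaRect(k))
print('mate change',np.abs(R-R0)[40:150,60:300].mean(),r.read_state()['time'],r.read_state()['ee_pos'])
E
```

```text
[[ 0.85   -1.      0.029  -0.063 ]
 [ 0.8497 -2.      0.029  -0.063 ]
 [ 0.8467  0.      0.029  -0.063 ]
 [ 0.8465 -3.      0.029  -0.063 ]]
bay x -0.0034999999999999892 0.04700000000000001 y -0.11600000000000002 -0.01200000000000001 ((427.5, 96.0), (100.0, 207.0), 90.0)
mate x -0.006999999999999992 0.045000000000000005 y 0.012499999999999983 0.11649999999999999 ((170.81552124023438, 101.41926574707031), (207.4475860595703, 102.70137786865234), 0.6437456607818604)
mate change 4.359659090909091 18.7 [0.49703764 0.34705586 0.18189611]
```

```bash
python3 - <<'E'
from tm import *
s,t=pickle.load(open('sE.pkl','rb'))
R=rect(t,.018).astype(int);d=R[...,0]-R[...,2]; g=R.mean(2)
for y in(-.02,-.03,-.04,-.05,-.06,-.064,-.07,-.08,-.09,-.1,-.11):
    c=int((.15-y)*2000);col=d[:,c-2:c+3].mean(1);gg=g[:,c-2:c+3].mean(1)
    rr=[i for i in range(60,200) if col[i]<5]
    # back boundary: brightness profile x=.055..:.030
    print(y,'front',round(.07-max(rr)/2000,4),'back', [int(v) for v in gg[36:80:4]])
row=d[int((.07-.02)*2000)-3:int((.07-.02)*2000)+4].mean(0)
print('mid row d y from 0:',[(round(.15-i/2000,3),int(row[i])) for i in list(range(296,330,3))+list(range(520,560,3))])
E
```

```text
-0.02 front 0.0035 back [108, 95, 88, 149, 188, 157, 150, 149, 153, 157, 162]
-0.03 front 0.002 back [112, 111, 101, 107, 166, 173, 152, 152, 153, 152, 150]
-0.04 front 0.0005 back [106, 94, 94, 162, 191, 153, 152, 153, 151, 151, 149]
-0.05 front -0.0005 back [109, 109, 106, 128, 175, 170, 153, 152, 152, 150, 150]
-0.06 front -0.003 back [105, 101, 120, 192, 195, 152, 153, 150, 150, 150, 152]
-0.064 front -0.0025 back [103, 91, 77, 137, 181, 150, 147, 149, 148, 150, 151]
-0.07 front -0.002 back [108, 114, 107, 129, 169, 156, 147, 148, 150, 153, 154]
-0.08 front -0.0005 back [104, 94, 105, 153, 168, 156, 151, 153, 153, 152, 152]
-0.09 front 0.0015 back [108, 104, 89, 125, 172, 156, 148, 149, 151, 151, 149]
-0.1 front 0.0035 back [107, 88, 94, 138, 152, 151, 148, 152, 155, 155, 155]
-0.11 front 0.0055 back [106, 101, 79, 123, 176, 167, 167, 167, 166, 169, 171]
mid row d y from 0: [(0.002, 5), (0.001, 5), (-0.001, 8), (-0.003, 11), (-0.004, 20), (-0.006, 29), (-0.007, 35), (-0.009, 27), (-0.01, 11), (-0.012, -14), (-0.013, -36), (-0.015, -43), (-0.11, -32), (-0.112, -24), (-0.113, -3), (-0.115, 15), (-0.116, 20), (-0.118, 25), (-0.119, 28), (-0.121, 23), (-0.122, 14), (-0.124, 9), (-0.125, 8), (-0.127, 8), (-0.128, 12), (-0.13, 19)]
```

```bash
python3 -c "
from cell import r
print(r.close_job())"
```

```text
the job is handed in; nothing more can be done
None
```

The pad is flipped onto the plate, lining up, and pushed home into the empty right bay. I handed the job in at about 18.7 s with the arm clear; the hand-in returned no verdict.

I pushed it with the fingertips only, without gripping: against the front edge, tipped up along its pivot arc, over past upright, then squared against the fence with about 10 N.

**Last checks, from the top camera after backing off:**
- **Position:** the pad's centre is at about x = 22 mm, y = -62.5 mm in the plate frame, inside both limits.
- **Squareness:** about 0.6° off, with a limit of 3.4°.
- **Fence gap:** no plate surface shows between the pad and the fence.
- **Mate:** in a before/after image comparison, the other pad looks unmoved.

**One check disagreed:** matching the pad against the mate's image in the scene camera gave x = 29 mm. That would be past the fence. I put it down to the two pads having their arched edges facing opposite ways, and relied on the top view instead.

I did not measure the caliper, spray can, spanner, screwdriver or piston afterwards. The force readings showed no contact with them.

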